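Stack a second bearing on the sloped drain rack over a separator plate

TASK

A washed bearing already lies on the sloped drain rack, against the lip at its lower end. Lay the flat separator plate on that bearing, centred across it with its long side running up the slope and its short edge touching the lip, let go of it, and then lay the smaller loose bearing flat on the plate, centred across the lower bearing and with its rim touching the lip. Do not shift the lower bearing, and leave the dial gauge and the gear where they are.

Things in the scene. Friction and masses are not known exactly. Their poses are not given: they have to be found in the camera images.
- deck: Sloped aluminium deck of the drain rack, 125 mm long, 94 wide, tilted 0.38 rad, on a dark steel foot 150 x 100 mm. Origin: on the deck face, middle of the foot of the lip, 52 mm above the bench. x runs up the slope (roughly away from the robot), y along the lip, z square to the deck. Lip: end wall 6 mm thick, 94 wide, 40 high along z; inner face at x = 0. No side walls.
- bearing_low: The larger ball bearing, 62 mm in diameter and 16 mm thick, lying flat on the sloped deck with its rim against the lip. Origin: centre of its underside, z along its axis (square to the deck). It stands somewhere between 10 mm left and 10 mm right of the middle of the deck. Its bore counts as closed.
- plate: Separator plate of grey plastic, 80 x 56 mm and 8 mm thick, with four small drain holes near the corners, about 60 g, lying flat on the bench. Origin: centre of its underside; x along the 80 mm side, y along the 56 mm side, z up.
- bearing_top: The smaller ball bearing, 47 mm in diameter and 14 mm thick, about 110 g, lying flat on the bench. Origin: centre of its underside, z along its axis.
- gauge: Bystander: dial gauge, 123 x 58 x 22 mm, lying on its back. Origin: middle of its underside.
- gear: Bystander: steel spur gear, 65 mm in diameter and 24 mm high, lying flat. Origin: centre of its underside.
Things that resemble listed ones, but are neither listed nor needed, are in the scene too. What is shaped like the bearing_low but black or green is not meant.

How it is judged:
By the outcome, as a careful person would: the job done as asked, in the order asked, and still so for the second after the job is handed in, with the robot touching nothing.
It also fails if it takes over 59 s, if anything falls off the work surface, if the arm or the gripper's body presses on something with over 40 N, if the wrist force passes 120 N, or if a joint passes its speed limit or range.

ROBOT

A 7-joint arm with a two-finger parallel gripper is mounted at the origin on a cart in front of the work surface, level with it; the furniture and walls round the work are solid. World frame = base frame: x ahead of the robot, y to its left, z up, the work surface at z = 0. Lengths are in m, angles in rad, forces in N, time in s.
With the tool pointing down it reaches from about 0.4 to 0.925 m from the base axis. Payload 4.1 kg.
Tool frame: the origin (TCP) lies midway between the tips of the shut fingers; the grasp point (between the pads) lies ctrl.tcp_to_grasp behind it (ctrl.tcp_to_grasp is the distance from the TCP to the grasp point, in m); z points along the fingers, y is the line along which they close (so a half turn about z gives the same grasp; the last joint's range is limited). The gripper opens to 85 mm and grips with 20 to 120 N. Pads are 22 mm wide; open, the fingers measure 114 mm over their backs; the gripper's body (76 mm by 85 mm) begins 54 mm behind the grasp point. The pads swing forward as they close: fully open they stand 13 mm farther back than shut.
Start: joints at [-1.442, 0.398, 0.045, 1.537, -0.019, 1.207, -0.051], TCP at [0.147, 0.633, 0.231] pointing down, gripper open.
Joint ranges: [-2.82, 2.82], [-0.49, 2.23], [-1.37, 1.46], [0, 2.46], [-1.36, 4.5], [0.23, 2], [-2.94, 2.94]. Speed limits (rad/s): [2.57, 2.57, 3.14, 3.14, 3.14, 3.14, 3.14].

INTERFACE

Orientations are given as [roll, pitch, yaw] about the fixed x, y, z axes, in that order (R = Rz(yaw) Ry(pitch) Rx(roll)).
In Python, from bench import ctrl gives the robot as it stands. The module is installed in compiled form; this text tells all that it offers.
- The arm moves only by the tool jog_arm, never from a script. Its argument "series" is a list of rows, each a list of 5 numbers: the opening, from 0 (shut) to 1 (fully open), then the shift along the tool's x, y, z in m, then the turn about the tool's z in degrees. A call has 1 to 8 rows; each row is the pose to reach, as a shift and turn from the pose commanded when the call began, along the tool's axes at that moment; what a row does not reach only later rows make up. A row lasts 1/10 s, in which the tool goes at most 50 mm and 8.59 degrees, less where a joint would pass 70% of its speed; a pose out of reach is approached as far as the arm can. A call with a gripper value outside its range is refused whole. The fingers move at their own pace and stop on an object; the grip force is fixed at half the most. Time passes only in rows, so rows that repeat a pose let the fingers close. It gives the time, the measured TCP pose, the force, the opening and the grip force at its end, in the units of the state.
- ctrl.observe(): the state, without advancing time (a new reading comes with each control period).
- ctrl.get_image(name): name is "scene" or "top" or "wrist"; returns a dict with "frame" (420x560x3 uint8, red, green, blue), "intrinsics" (3x3 intrinsics, pixels), "k1" (the pictures are not rectified: a ray, as slopes to the right and down, at radius r is drawn at 1 + k1 r^2 times it, then the intrinsics apply), "position" and "orientation" of the camera in the world. Camera axes: x right, y down, z forward; pixel columns grow to the right and rows downward; lengths in m; the calibration is good to about 2 mm. A picture is of the moment at which its call begins. There is no depth.
- ctrl.job_done(): hands the job in; it is judged then, once.
The state is a dict: "time_s": time; "q": joint angles; "dq": joint speeds; "effort": joint torques, N m; "tcp_pos": TCP position; "orientation": TCP orientation; "contact_force": force on the tool from outside, world axes, zero at the start; "ft_torque": the same for the moment, N m; "grip_width": opening from 0.0 (shut) to 1.0 (fully open); "grasp_force": force on a finger pad.
Only numpy, scipy, OpenCV 4.12 (cv2) and the standard library are available. Lean on these libraries where they do the work, as an engineer would, in place of code of your own. Each camera call takes 0.05 s, during which the arm holds its last target. There are 200 camera calls.

## Working session

There is one attempt and no reset: what is moved stays moved. The work goes in short steps, Python scripts to look and compute and a tool call to move; the robot and the scene stay as the last step left them, time stands still between calls to the robot, and variables do not carry over. Pictures are saved under pics/ and viewed, at most 10 in all, crops included, and the job is handed in when it is done.

Besides the shell and the picture viewer there is one more tool, called after ">>>" as a command line: name --pt "numbers of a row" for each row, then --argument value for the rest. jog_arm: Moves the arm, as the interface text tells. Its arguments: {"type":"object","properties":{"series":{"type":"array"}},"required":["series"]}

```bash
mkdir -p pics
cat > h.py <<'E'
import numpy as np, cv2, pickle
from scipy.spatial.transform import Rotation as R
from bench import ctrl
def rot(o):
    o=np.array(o,float)
    if o.shape==(3,3): return o
    if o.size==4: return R.from_quat(o).as_matrix()
    return R.from_euler('xyz',o).as_matrix()
def grab(n,tag):
    d=ctrl.get_image(n); cv2.imwrite(f'pics/{tag}.png',d['frame'][:,:,::-1]); pickle.dump(d,open(f'{tag}.pkl','wb')); return d
def load(tag): return pickle.load(open(f'{tag}.pkl','rb'))
def ray(d,px):
    px=np.atleast_2d(np.array(px,float)); K=np.array(d['intrinsics'])
    u=(px-[K[0,2],K[1,2]])/[K[0,0],K[1,1]]; s=u.copy()
    for _ in range(20): s=u/(1+d['k1']*(s**2).sum(1,keepdims=True))
    v=np.c_[s,np.ones(len(s))]@rot(d['orientation']).T
    return np.array(d['position']),v
def onplane(d,px,z=0,n=(0,0,1),p0=None):
    n=np.array(n,float); p0=np.array([0,0,z]) if p0 is None else np.array(p0)
    o,v=ray(d,px); return o+v*(((p0-o)@n)/(v@n))[:,None]
def proj(d,P):
    P=np.atleast_2d(P); c=(P-np.array(d['position']))@rot(d['orientation']); s=c[:,:2]/c[:,2:]
    K=np.array(d['intrinsics']); s=s*(1+d['k1']*(s**2).sum(1,keepdims=True)); return s*[K[0,0],K[1,1]]+[K[0,2],K[1,2]]
def tri(obs):
    A=np.zeros((3,3));b=np.zeros(3);L=[]
    for d,px in obs:
        o,v=ray(d,px);v=v[0]/np.linalg.norm(v[0]);M=np.eye(3)-np.outer(v,v);A+=M;b+=M@o;L.append((o,v))
    p=np.linalg.solve(A,b); return p,[np.linalg.norm(np.cross(p-o,v)) for o,v in L]
E
python3 - <<'E'
from h import *
for n in ['scene','top','wrist']:
    d=grab(n,n+'0'); print(n,d['position'],d['orientation'],d['intrinsics'],d['k1'])
s=ctrl.observe(); print(s, ctrl.tcp_to_grasp)
a=[load(n+'0')['frame'] for n in('scene','top')]
cv2.imwrite('pics/a.png',cv2.resize(np.vstack(a),None,fx=.714,fy=.714)[:,:,::-1])
E
```

```text
scene [ 0.06981998 -0.52814302  0.61600772] [-2.20546491  0.02298134 -0.77297541] [[396.19729878   0.         285.21954796]
 [  0.         396.19729878 205.72734129]
 [  0.           0.           1.        ]] -0.08483597678635432
top [ 0.4131697  -0.00210361  1.06013208] [-2.9745369   0.00819075 -1.56979458] [[406.33216117   0.         285.36165462]
 [  0.         406.33216117 212.98898662]
 [  0.           0.           1.        ]] -0.04480803869247325
wrist [0.08007227 0.6474156  0.37296669] [2.86834823 0.00289607 1.34246211] [[299.26310874   0.         277.28502818]
 [  0.         299.26310874 210.9040171 ]
 [  0.           0.           1.        ]] -0.007272154952245908
{'time_s': 0.15, 'q': array([-1.44198587,  0.39900981,  0.0450399 ,  1.53756811, -0.01872986,
        1.20688584, -0.05067682]), 'dq': array([ 1.68924074e-03, -8.81198477e-05, -1.84165729e-03, -2.57287813e-03,
        1.65714519e-03, -6.89761810e-05,  3.93375240e-06]), 'effort': array([ 2.53144084e-03, -4.75561917e+01,  1.36700213e+00, -2.54510182e+01,
        1.18573930e-02,  6.56508419e-03,  1.09476513e-06]), 'tcp_pos': array([0.14665516, 0.63275897, 0.23052004]), 'orientation': array([-3.14014503e+00,  7.32109372e-05,  2.91390676e+00]), 'contact_force': array([ 0.09453495,  0.42345582, -0.25900826]), 'ft_torque': array([0.02671392, 0.01516208, 0.0389834 ]), 'grasp_force': 0.0, 'grip_width': 0.9973119488987293} 0.0187
```

View pics/scene0.png

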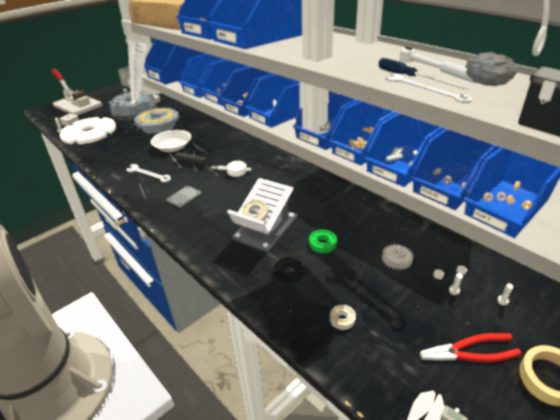

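View pics/top0.png

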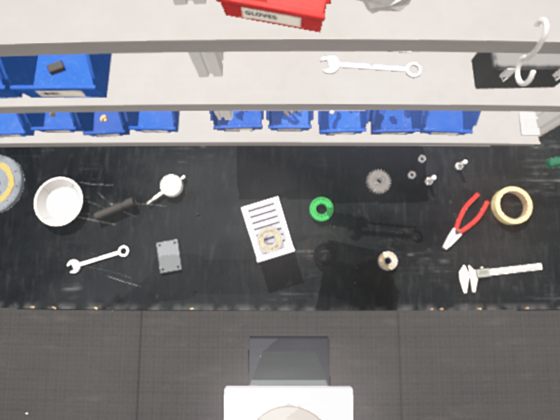

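The views show the rack with the silver bearing at top (268,235) and scene (257,208). The grey plate is at top (169,255) and scene (184,196), and the small silver bearing at top (388,261) and scene (343,317). The gauge is at top (172,185) and the gear at (378,181). Candidates for bearings: silver on the rack (fits bearing_low), green at (321,209) and black at (322,254) (excluded by colour), small silver at (388,261) (fits bearing_top by size), and the tape ring at (511,205), which is too large. I'll confirm with one crop montage.

Run:
```python
from h import *
t=load('top0');s=load('scene0')
def c(d,u,v,w=32,h=36): return cv2.resize(d['frame'][v-h:v+h,u-w:u+w],(256,288),interpolation=cv2.INTER_CUBIC)
m=np.vstack([np.hstack([c(t,268,232),c(t,169,255),c(t,388,261)]),np.hstack([c(s,262,212),c(s,184,196),c(s,343,317)])])
cv2.imwrite('pics/crop.png',m[:,:,::-1])
for n,a,b in [('plate',(169,255),(184,196)),('btop',(388,261),(343,317)),('blow',(269,240),(257,209))]:
    print(n,*tri([(t,a),(s,b)]),onplane(t,a),onplane(s,b))
```

```text
plate [0.48017933 0.31053637 0.0027297 ] [np.float64(0.00020942694364530905), np.float64(0.00020942694364516147)] [[0.48053323 0.31123509 0.        ]] [[0.48183601 0.31439812 0.        ]]
btop [ 0.46503714 -0.25796456  0.00893017] [np.float64(0.00017400786861282596), np.float64(0.00017400786861286125)] [[ 0.46534651 -0.26001652  0.        ]] [[ 0.47100345 -0.25408907  0.        ]]
blow [0.51543444 0.04359729 0.07734469] [np.float64(0.0037036117402831944), np.float64(0.003703611740283239)] [[0.52023215 0.04952646 0.        ]] [[0.58302915 0.12344537 0.        ]]
```

View pics/crop.png

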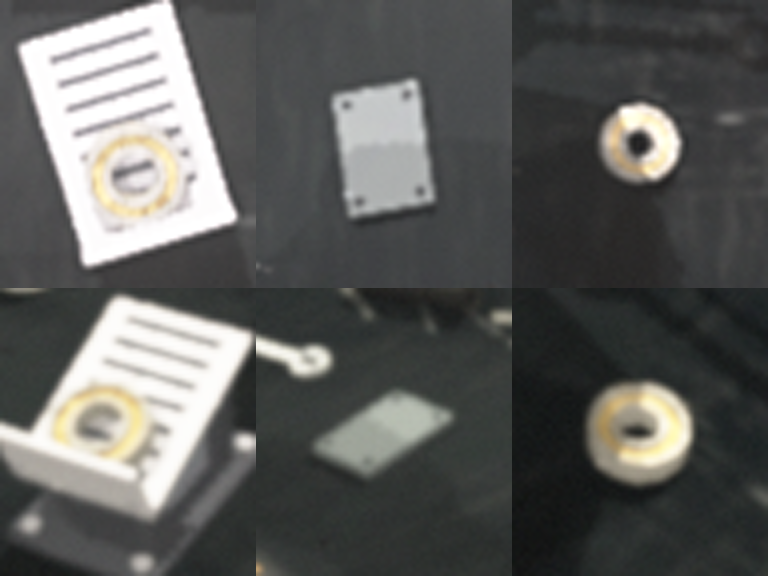

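The crop confirms it: rack bearing (silver, low), grey plate with four holes, small silver bearing. Next, a move above the plate for a wrist view.

>>> jog_arm --pt "1 -0.04 -0.024 0 -2" --pt "1 -0.08 -0.048 0 -5" --pt "1 -0.12 -0.072 0 -8" --pt "1 -0.16 -0.096 0 -11" --pt "1 -0.2 -0.12 0 -14" --pt "1 -0.24 -0.144 0 -17" --pt "1 -0.28 -0.168 0 -20" --pt "1 -0.32 -0.192 0 -21.5"

```text
time_s: 0.95
tcp_pos: [0.4161, 0.3723, 0.2312]
orientation: [3.141, -0.0, -2.992]
contact_force: [0.4, -0.2, -0.5]
grip_width: 0.998
grasp_force: 0.0
```

```bash
cat >> h.py <<'E'
def go(pos,yaw):
    s=ctrl.observe(); Rm=rot(s['orientation']); d=Rm.T@(np.array(pos)-s['tcp_pos'])
    y=s['orientation'][2]; t=np.degrees((y-yaw+np.pi)%(2*np.pi)-np.pi)
    print('t',round(s['time_s'],2),'shift',d.round(4),'turn',round(t,2),'tcp',s['tcp_pos'].round(4),'yaw',round(y,4))
def rect(mask):
    cs,_=cv2.findContours(mask.astype(np.uint8),cv2.RETR_EXTERNAL,cv2.CHAIN_APPROX_NONE)
    return max(cs,key=cv2.contourArea)
E
python3 - <<'E'
from h import *
d=grab('wrist','w1'); print(d['position'])
go([0.40,0.31,0.12],3.29)
E
```

```text
[0.34854719 0.36123283 0.37384518]
t 1.0 shift [ 0.0315 -0.0494  0.1116] turn -0.65 tcp [0.4238 0.3638 0.2315] yaw -3.0046
```

View pics/w1.png

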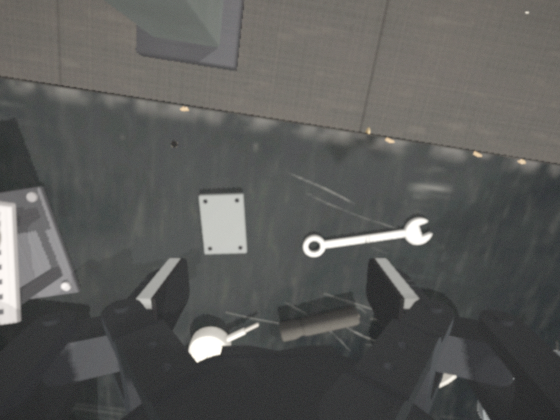

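The plate is clear at (223,222), with the rack at the left edge (0–75, 190–320). Next is a lower view of the plate.

>>> jog_arm --pt "1 -0.005 -0.022 0.03 0" --pt "1 -0.01 -0.044 0.06 0" --pt "1 -0.013 -0.06 0.09 0" --pt "1 -0.015 -0.066 0.11 0" --pt "1 -0.015 -0.066 0.11 0" --pt "1 -0.015 -0.066 0.11 0"

```text
time_s: 1.6
tcp_pos: [0.4396, 0.3115, 0.1216]
orientation: [3.141, -0.0, -2.994]
contact_force: [0.6, 0.5, 0.1]
grip_width: 1.0
grasp_force: 0.0
```

```bash
cat >> h.py <<'E'
def plate(d,c,z,thr=110,win=90):
    g=cv2.cvtColor(d['frame'],cv2.COLOR_RGB2GRAY); m=(g>thr).astype(np.uint8)
    _,lab=cv2.connectedComponents(m); k=rect(lab==lab[c[1],c[0]])[:,0,:]
    P=onplane(d,k,z)[:,:2]; r=cv2.minAreaRect((P*1000).astype(np.float32)); return k,r,cv2.boxPoints(r)/1000
E
python3 - <<'E'
from h import *
a=load('w1'); b=grab('wrist','w2'); print(b['position'],b['orientation'])
from h import plate
c1=(223,222); Pb=proj(b,onplane(a,c1,0.008)); print(Pb)
c2=tuple(Pb[0].round().astype(int))
t=load('top0')
for nm,d,c in (('w1',a,c1),('w2',b,c2),('top',t,(169,262))):
    g=cv2.cvtColor(d['frame'],cv2.COLOR_RGB2GRAY);print(g[c[1],c[0]])
    k,r,B=plate(d,c,0.008,90); print(nm,k.min(0),k.max(0),r)
go([0.46,0.05,0.2],3.42)
E
```

```text
[0.37198653 0.30045912 0.2641764 ] [2.86899319e+00 6.91013423e-04 1.71779852e+00]
[[270.65338625 243.76071071]]
198
w1 [187 178] [301 277] ((482.4591064453125, 344.27374267578125), (126.56695556640625, 142.9921112060547), 20.926971435546875)
201
w2 [237 156] [381 313] ((477.71697998046875, 344.3473815917969), (133.29110717773438, 142.6002197265625), 32.48973083496094)
175
top [155 238] [181 273] ((479.1521301269531, 311.12066650390625), (84.18473815917969, 60.70914077758789), 10.59274673461914)
t 1.65 shift [ 0.0189 -0.2622 -0.0781] turn -7.45 tcp [0.44   0.3123 0.1223] yaw -2.9932
```

Run:
```python
from h import *
a=load('w1'); b=load('w2'); t=load('top0'); s=load('scene0'); C=[]
for nm,d,c,th in (('w1',a,(223,222),150),('w2',b,(271,244),150),('top',t,(169,262),110),('scene',s,(184,196),70)):
    k,r,B=plate(d,c,0.008,th); bp=cv2.boxPoints(cv2.minAreaRect(k.astype(np.float32)));
    m=cv2.moments(k.reshape(-1,1,2)); ce=(m['m10']/m['m00'],m['m01']/m['m00']); C.append((d,ce)); print(nm,k.min(0),k.max(0),np.round(r[0],1),np.round(r[1],1),round(r[2],2))
print(tri(C),tri(C[1:3]),tri(C[1:]))
```

```text
w1 [199 194] [246 253] [478.2 309.7] [79.9 56.1] 10.24
w2 [239 204] [301 286] [477.5 310.3] [79.7 55.4] 10.23
top [156 239] [181 272] [478.7 310.6] [81.5 58.4] 9.87
scene [166 185] [201 207] [477.4 308.5] [91.1 69.8] 10.32
(array([0.47764769, 0.31004285, 0.00568654]), [np.float64(0.0008699979464981393), np.float64(0.001240061077522869), np.float64(0.001427927763597136), np.float64(0.0002790306306486597)]) (array([0.47825648, 0.31100644, 0.00272259]), [np.float64(0.001085016376233258), np.float64(0.0010850163762330153)]) (array([0.47794462, 0.31067107, 0.00493898]), [np.float64(0.0013616404490739149), np.float64(0.0009940503744915864), np.float64(0.0004258706546051695)])
```

The plate is at (0.478, 0.310), long axis at 10.2°, 80×56 mm, all consistent with the text. Next, the rack.

>>> jog_arm --pt "1 0.01 -0.03 -0.035 -1" --pt "1 0.015 -0.07 -0.065 -3" --pt "1 0.025 -0.11 -0.085 -5" --pt "1 0.035 -0.15 -0.088 -7.5" --pt "1 0.04 -0.19 -0.088 -7.5" --pt "1 0.044 -0.228 -0.088 -7.5" --pt "1 0.044 -0.228 -0.088 -7.5" --pt "1 0.044 -0.228 -0.088 -7.5"

```text
time_s: 2.45
tcp_pos: [0.4306, 0.0793, 0.2109]
orientation: [3.14, 0.004, -2.864]
contact_force: [0.0, 0.7, -0.1]
grip_width: 0.998
grasp_force: 0.0
```

Run:
```python
from h import *
d=grab('wrist','w3'); print(d['position']); go([.44,.0,.19],3.42)
```

```text
[0.3643841  0.05934454 0.35324499]
t 2.5 shift [ 0.013  -0.0798  0.0204] turn 0.06 tcp [0.4304 0.0802 0.2106] yaw -2.8621
```

View pics/w3.png

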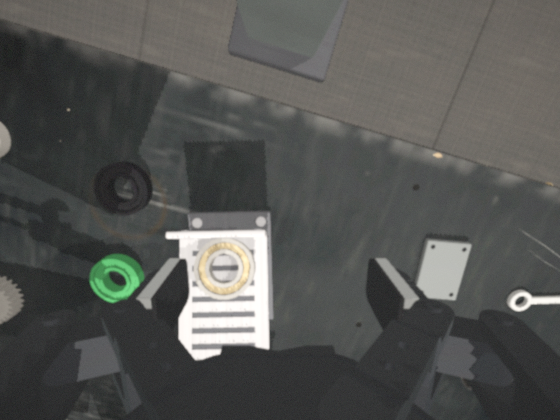

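The bearing is on the rack at (225,267), with the lip top edge from (165,233) to (272,237). The left finger hides one side, so I'll centre the rack.

>>> jog_arm --pt "1 0.01 -0.025 -0.01 0" --pt "1 0.025 -0.05 -0.02 0" --pt "1 0.025 -0.05 -0.02 0" --pt "1 0.025 -0.05 -0.02 0"

```text
time_s: 2.9
tcp_pos: [0.4199, 0.0255, 0.2299]
orientation: [3.141, 0.002, -2.862]
contact_force: [0.1, 0.3, -0.0]
grip_width: 1.001
grasp_force: 0.0
```

Run:
```python
from h import *
d=grab('wrist','w4'); print(d['position'],d['orientation'])
f=d['frame'][190:350,180:380]
cv2.imwrite('pics/w4c.png',cv2.resize(f,(750,600),interpolation=cv2.INTER_CUBIC)[:,:,::-1])
```

```text
[0.3540082  0.0054555  0.37239228] [2.86710132e+00 1.52737315e-04 1.85016509e+00]
```

View pics/w4c.png

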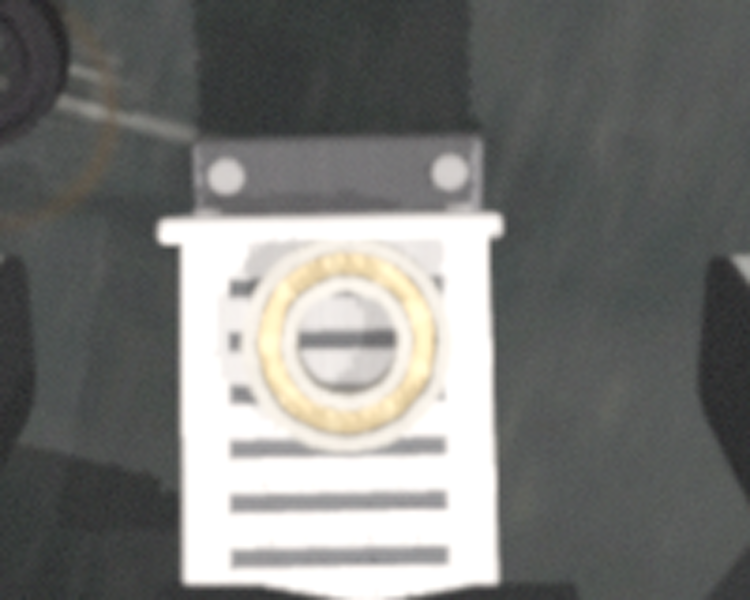

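Centred view: the bearing is at about full-frame (272,282), and the lip spans from (222,248) to (314,247). I'll triangulate the yellow cage ring and the lip.

```bash
cat >> h.py <<'E'
def ring(d,c,r,smin=45):
    h=cv2.cvtColor(d['frame'],cv2.COLOR_RGB2HSV); m=((h[:,:,0]>10)&(h[:,:,0]<35)&(h[:,:,1]>smin)).astype(np.uint8)
    w=np.zeros_like(m);cv2.circle(w,c,r,1,-1);m&=w
    p=cv2.convexHull(np.argwhere(m)[:,::-1].astype(np.int32)); return m.sum(),cv2.fitEllipse(p)
def lipmask(d,c,thr):
    g=cv2.cvtColor(d['frame'],cv2.COLOR_RGB2GRAY); return g>thr
E
python3 - <<'E'
from h import *
O=[]
for n,c,r in (('w3',(225,267),32),('w4',(272,282),30),('top0',(269,239),15),('scene0',(256,210),14)):
    d=load(n); k,e=ring(d,c,r); print(n,k,np.round(e[0],1),np.round(e[1],1)); O.append((d,e[0]))
for s in ([0,1],[1,2],[0,1,2],[0,1,2,3],[1,3]): print(s,*tri([O[i] for i in s]))
# lip ends by row scan in w4 and w3, top
for n,u0,u1,v0,v1 in (('w4',205,330,240,262),('w3',150,300,222,250)):
    g=cv2.cvtColor(load(n)['frame'],cv2.COLOR_RGB2GRAY)
    for v in range(v0,v1,2):
        i=np.where(g[v,u0:u1]>180)[0]; print(n,v,(i.min()+u0,i.max()+u0) if len(i) else None)
g=cv2.cvtColor(load('w4')['frame'],cv2.COLOR_RGB2GRAY)
for v in range(290,340,12):
    i=np.where(g[v,205:330]>180)[0]; print('deck',v,i.min()+205,i.max()+205)
E
```

```text
w3 908 [223.7 268.2] [50.6 52. ]
w4 676 [272.  281.1] [46.8 47.9]
top0 142 [269.1 239.6] [20.  21.2]
scene0 170 [254.7 209.5] [18.7 22.9]
[0, 1] [0.5128623  0.0449511  0.07647386] [np.float64(2.992602871491637e-05), np.float64(2.9926028714893637e-05)]
[1, 2] [0.51374888 0.04539445 0.07468934] [np.float64(0.00021026753518969208), np.float64(0.00021026753518971905)]
[0, 1, 2] [0.51359867 0.04519597 0.07516891] [np.float64(0.00031321532538330986), np.float64(9.194780737059148e-05), np.float64(0.00038596093335730705)]
[0, 1, 2, 3] [0.51356595 0.04508062 0.07611329] [np.float64(0.0004487878305932149), np.float64(0.0004822889675682511), np.float64(0.0004509501797424845), np.float64(0.0009244276527757978)]
[1, 3] [0.51360548 0.04481192 0.07642296] [np.float64(0.0006859699625944661), np.float64(0.0006859699625944471)]
w4 240 (np.int64(238), np.int64(242))
w4 242 None
w4 244 None
w4 246 (np.int64(300), np.int64(306))
w4 248 (np.int64(225), np.int64(313))
w4 250 (np.int64(222), np.int64(313))
w4 252 (np.int64(222), np.int64(312))
w4 254 (np.int64(223), np.int64(309))
w4 256 (np.int64(228), np.int64(309))
w4 258 (np.int64(228), np.int64(309))
w4 260 (np.int64(228), np.int64(309))
w3 222 (np.int64(193), np.int64(264))
w3 224 (np.int64(193), np.int64(263))
w3 226 (np.int64(195), np.int64(199))
w3 228 None
w3 230 (np.int64(234), np.int64(264))
w3 232 (np.int64(167), np.int64(265))
w3 234 (np.int64(166), np.int64(265))
w3 236 (np.int64(166), np.int64(266))
w3 238 (np.int64(167), np.int64(266))
w3 240 (np.int64(179), np.int64(267))
w3 242 (np.int64(179), np.int64(267))
w3 244 (np.int64(179), np.int64(267))
w3 246 (np.int64(179), np.int64(267))
w3 248 (np.int64(180), np.int64(266))
deck 290 228 310
deck 302 228 311
deck 314 229 311
deck 326 229 311
deck 338 229 312
```

Run:
```python
from h import *
d=load('w4')
for px,q in (((221.7,251),'L'),((313.7,250),'R')): print(q,onplane(d,px,.0891-.001))
P=onplane(d,[(221.7,251),(313.7,250)],.0881); v=P[1]-P[0]; print('width',np.linalg.norm(v),'yaw up', np.arctan2(v[1],v[0]), 'mid',P.mean(0))
# top edge of lip subpixel rows at cols
g=cv2.cvtColor(d['frame'],cv2.COLOR_RGB2GRAY).astype(float); E=[]
for u in range(228,308,4):
    c=g[240:252,u]; j=np.where((c[:-1]<180)&(c[1:]>=180))[0]
    if len(j): j=j[-1]; E.append((u,240+j+(180-c[j])/(c[j+1]-c[j])))
E=np.array(E);Q=onplane(d,E,.0891)
l=cv2.fitLine(Q[:,:2].astype(np.float32),cv2.DIST_HUBER,0,1e-4,1e-4).ravel();print('lip outer edge dir',np.arctan2(l[1],l[0]),l)
for yaw in (.27,.28,.29):
  n=np.array([-np.sin(.38)*np.cos(yaw),-np.sin(.38)*np.sin(yaw),np.cos(.38)]); p0=np.array([.5136,.0451,.0765])-16*n/1000
  D=onplane(d,[(228,262),(229,338),(310,262),(312,338)],n=n,p0=p0); print(yaw,[np.arctan2(*(D[i+1]-D[i])[1::-1]) for i in(0,2)],np.linalg.norm(D[2]-D[0]),np.linalg.norm(D[3]-D[1]))
```

```text
L [[ 0.4877859  -0.01554647  0.0881    ]]
R [[0.46069224 0.07483972 0.0881    ]]
width 0.09435957057917095 yaw up 1.8620278352485489 mid [0.47423907 0.02964662 0.0881    ]
lip outer edge dir -1.2702973 [ 0.29599693 -0.9551889   0.47060525  0.0268967 ]
0.27 [np.float64(0.31163995338061184), np.float64(0.29622536706210495)] 0.09521956622422864 0.09400231562548464
0.28 [np.float64(0.31166396040534666), np.float64(0.29621744713555903)] 0.0952325342930758 0.09401089743635477
0.29 [np.float64(0.3116814443091751), np.float64(0.2962132628486521)] 0.09524673841257669 0.0940215955948336
```

Rack yaw is about 0.298. The bearing's top centre is at (0.5136, 0.0451, 0.0765), where 0.078 was expected. Lip width measures 94.4 mm against 94, which checks. Next I'll grasp the plate 25 mm toward its far end, so the fingers later clear the lower bearing.

Run:
```python
from h import *
go([.5026,.3145,.06],3.321)
```

```text
t 2.95 shift [-0.1595  0.2542  0.1699] turn 5.83 tcp [0.4198 0.0258 0.2295] yaw -2.8605
```

>>> jog_arm --pt "0.8 -0.022 0.036 0 1" --pt "0.8 -0.044 0.072 0 2" --pt "0.8 -0.067 0.108 0 3" --pt "0.8 -0.09 0.145 0.01 4" --pt "0.8 -0.113 0.182 0.04 5" --pt "0.8 -0.137 0.218 0.07 5.8" --pt "0.8 -0.1595 0.254 0.11 5.8" --pt "0.8 -0.1595 0.254 0.14 5.8"

```text
time_s: 3.75
tcp_pos: [0.5024, 0.3206, 0.0879]
orientation: [3.137, 0.002, -2.956]
contact_force: [-0.4, -0.0, -0.5]
grip_width: 0.797
grasp_force: 0.0
```

>>> jog_arm --pt "0.78 0 0 0.03 0" --pt "0.78 0 0 0.03 0" --pt "0.78 0 0 0.03 0"

```text
time_s: 4.05
tcp_pos: [0.5023, 0.313, 0.059]
orientation: [-3.142, -0.001, -2.963]
contact_force: [0.1, -0.1, 0.0]
grip_width: 0.778
grasp_force: 0.0
```

Run:
```python
from h import *
d=grab('wrist','w5'); go([.5026,.3145,.01],3.321)
print(plate(d,tuple(proj(d,[.47,.3085,.008])[0].round().astype(int)),.008,120)[1])
cv2.imwrite('pics/w5c.png',cv2.resize(d['frame'][150:420,120:440],(711,600))[:,:,::-1])
```

```text
t 4.1 shift [0.0007 0.0014 0.0504] turn -0.08 tcp [0.5034 0.3132 0.0604] yaw -2.9636
((477.75286865234375, 310.3650207519531), (79.93394470214844, 56.406002044677734), 10.289972305297852)
```

View pics/w5c.png

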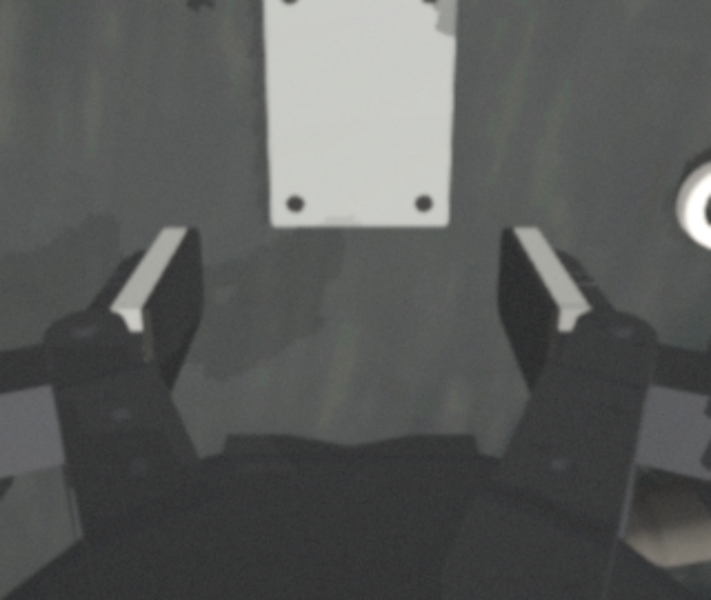

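The plate (holes at (295,203) and (424,203)) sits centred between the pads. Descending with contact checks.

>>> jog_arm --pt "0.78 0.0005 0.001 0.02 0" --pt "0.78 0.0005 0.001 0.04 0" --pt "0.78 0.0005 0.001 0.054 0" --pt "0.78 0.0005 0.001 0.056 0" --pt "0.78 0.0005 0.001 0.058 0" --pt "0.78 0.0005 0.001 0.058 0"

```text
time_s: 4.7
tcp_pos: [0.503, 0.3133, 0.0023]
orientation: [3.141, 0.002, -2.965]
contact_force: [0.7, -0.3, 0.4]
grip_width: 0.78
grasp_force: 0.0
```

>>> jog_arm --pt "0.78 0 0 0.001 0" --pt "0.78 0 0 0.002 0" --pt "0.78 0 0 0.002 0"

```text
time_s: 5.0
tcp_pos: [0.5024, 0.313, -0.0005]
orientation: [3.141, 0.0, -2.964]
contact_force: [-0.6, 0.0, 0.4]
grip_width: 0.784
grasp_force: 0.0
```

>>> jog_arm --pt "0.78 0 0 0.001 0" --pt "0.78 0 0 0.002 0" --pt "0.78 0 0 0.002 0"

```text
time_s: 5.3
tcp_pos: [0.5021, 0.3129, -0.0029]
orientation: [-3.142, -0.0, -2.964]
contact_force: [0.2, 0.1, 0.2]
grip_width: 0.783
grasp_force: 0.0
```

>>> jog_arm --pt "0.71 0 0 0 0" --pt "0.71 0 0 0 0" --pt "0.71 0 0 0.001 0" --pt "0.71 0 0 0.001 0"

```text
time_s: 5.7
tcp_pos: [0.5023, 0.313, -0.0037]
orientation: [3.141, 0.0, -2.964]
contact_force: [0.1, 0.1, -0.7]
grip_width: 0.711
grasp_force: 0.1
```

>>> jog_arm --pt "0.71 0 0 0.001 0" --pt "0.71 0 0 0.001 0" --pt "0.71 0 0 0.001 0"

```text
time_s: 6.0
tcp_pos: [0.5022, 0.3129, -0.0047]
orientation: [3.142, -0.0, -2.964]
contact_force: [-0.6, -0.1, 0.0]
grip_width: 0.709
grasp_force: 0.1
```

>>> jog_arm --pt "0.6 0 0 0 0" --pt "0.55 0 0 0 0" --pt "0.5 0 0 0 0" --pt "0.5 0 0 0 0"

```text
time_s: 6.4
tcp_pos: [0.503, 0.3134, -0.0035]
orientation: [3.141, 0.001, -2.965]
contact_force: [-1.5, 0.0, 6.1]
grip_width: 0.638
grasp_force: 66.6
```

Gripped at width 0.64 with the tips at bench level. Lifting.

>>> jog_arm --pt "0.4 0 0 -0.02 0" --pt "0.4 0 0 -0.06 0" --pt "0.4 0 0 -0.1 0" --pt "0.4 0 0 -0.14 0" --pt "0.4 0 0 -0.18 0" --pt "0.4 0 0 -0.18 0" --pt "0.4 0 0 -0.18 0"

```text
time_s: 7.1
tcp_pos: [0.5026, 0.313, 0.1762]
orientation: [3.141, 0.002, -2.964]
contact_force: [-0.0, 0.8, -0.6]
grip_width: 0.635
grasp_force: 63.5
```

Run:
```python
from h import *
print(ctrl.observe()['grip_width'],ctrl.observe()['grasp_force']); go([.5464,.0552,.14],3.4396)
```

```text
0.6346419788912119 63.458290100097656
t 7.1 shift [ 0.0024 -0.2615  0.036 ] turn -6.92 tcp [0.5026 0.313  0.1762] yaw -2.9644
```

>>> jog_arm --pt "0.4 0.001 -0.03 0 -1" --pt "0.4 0.001 -0.075 0 -2.5" --pt "0.4 0.002 -0.12 0 -4" --pt "0.4 0.002 -0.165 0 -5.5" --pt "0.4 0.002 -0.21 0 -6.9" --pt "0.4 0.0025 -0.245 0 -6.9" --pt "0.4 0.0025 -0.261 0 -6.9" --pt "0.4 0.0025 -0.261 0 -6.9"

```text
time_s: 7.9
tcp_pos: [0.5447, 0.0516, 0.1735]
orientation: [-3.14, -0.004, -2.85]
contact_force: [-1.3, 1.3, -0.7]
grip_width: 0.634
grasp_force: 63.4
```

>>> jog_arm --pt "0.4 0 0 0.02 0" --pt "0.4 0 0 0.036 0" --pt "0.4 0 0 0.036 0" --pt "0.4 0 0 0.036 0"

```text
time_s: 8.3
tcp_pos: [0.5451, 0.0569, 0.1386]
orientation: [3.141, -0.002, -2.842]
contact_force: [0.5, -0.3, -1.0]
grip_width: 0.635
grasp_force: 63.4
```

Run:
```python
from h import *
d=grab('wrist','w6'); go([.5464,.0552,.1],3.4396)
cv2.imwrite('pics/w6c.png',cv2.resize(d['frame'][130:400,120:440],(711,600))[:,:,::-1])
```

```text
t 8.35 shift [-0.0002 -0.0016  0.0393] turn 0.06 tcp [0.5458 0.0567 0.1393] yaw -2.8425
```

View pics/w6c.png

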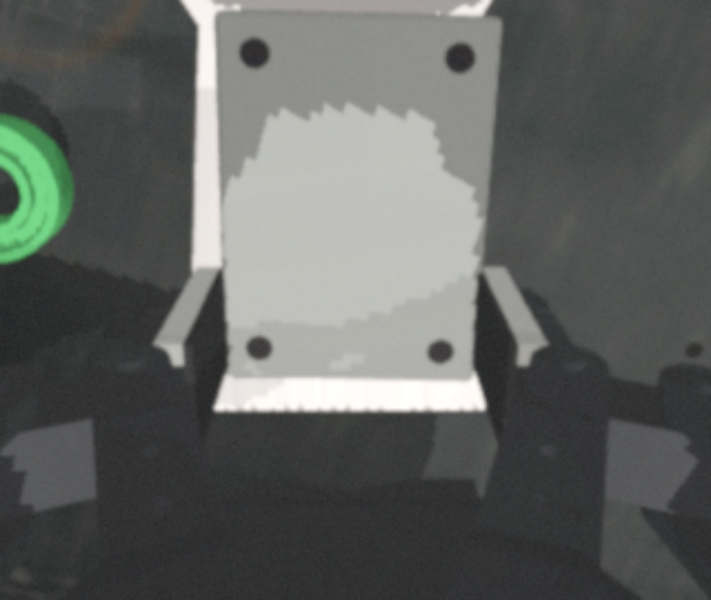

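The plate is held squarely, with the lip edge visible behind its near end (row 10). I'll check its pose from its corners.

Run:
```python
from h import *
d=load('w6'); c=np.array([(217,12),(500,17),(473,379),(231,375)])/2.2222+[120,130]
for z in (.147,.150):
    P=onplane(d,c,z); print(z,P.mean(0),[np.linalg.norm(P[i]-P[i-1]).round(4) for i in range(4)], np.arctan2(*((P[3]+P[2]-P[0]-P[1])[1::-1])))
    r=P.mean(0)[:2]-[.5136,.0451]; y=.298; print('along',r@[np.cos(y),np.sin(y)],'lat',r@[-np.sin(y),np.cos(y)])
go([.5462,.0551,.105],3.4396)
```

```text
0.147 [0.52158928 0.0498098  0.147     ] [np.float64(0.0804), np.float64(0.0555), np.float64(0.0805), np.float64(0.0553)] 0.2840000385049014
along 0.009020001890028238 lat 0.002156495220925737
0.15 [0.52066107 0.04949685 0.15      ] [np.float64(0.0786), np.float64(0.0543), np.float64(0.0787), np.float64(0.0541)] 0.28400003850490124
along 0.008040806717464676 lat 0.0021298656360552895
t 8.35 shift [ 0.0001 -0.0016  0.0343] turn 0.06 tcp [0.5458 0.0567 0.1393] yaw -2.8425
```

>>> jog_arm --pt "0.4 0 -0.001 0.015 0" --pt "0.4 0 -0.002 0.03 0" --pt "0.4 0 -0.002 0.043 0" --pt "0.4 0 -0.002 0.046 0" --pt "0.4 0 -0.002 0.046 0"

```text
time_s: 8.85
tcp_pos: [0.5463, 0.0539, 0.0932]
orientation: [3.141, -0.0, -2.844]
contact_force: [0.2, -0.4, -0.2]
grip_width: 0.632
grasp_force: 63.4
```

>>> jog_arm --pt "0.4 0 0 0.001 0" --pt "0.4 0 0 0.002 0" --pt "0.4 0 0 0.003 0" --pt "0.4 0 0 0.003 0"

```text
time_s: 9.25
tcp_pos: [0.5465, 0.0537, 0.0904]
orientation: [3.141, 0.0, -2.844]
contact_force: [0.1, 0.7, -0.8]
grip_width: 0.634
grasp_force: 63.4
```

>>> jog_arm --pt "0.4 0 0 0.001 0" --pt "0.4 0 0 0.002 0" --pt "0.4 0 0 0.003 0" --pt "0.4 0 0 0.003 0"

```text
time_s: 9.65
tcp_pos: [0.5463, 0.0536, 0.0871]
orientation: [3.141, -0.0, -2.844]
contact_force: [0.1, -0.4, -1.1]
grip_width: 0.636
grasp_force: 63.4
```

>>> jog_arm --pt "0.4 0 0 0.001 0" --pt "0.4 0 0 0.002 0" --pt "0.4 0 0 0.002 0"

```text
time_s: 9.95
tcp_pos: [0.5466, 0.0536, 0.0856]
orientation: [3.141, 0.0, -2.844]
contact_force: [-2.2, -0.5, 2.3]
grip_width: 0.634
grasp_force: 63.8
```

>>> jog_arm --pt "0.4 0 0 0.001 0" --pt "0.4 0 0 0.001 0"

```text
time_s: 10.15
tcp_pos: [0.5466, 0.0537, 0.0854]
orientation: [3.141, 0.0, -2.844]
contact_force: [-2.2, -0.2, 7.9]
grip_width: 0.631
grasp_force: 64.4
```

Contact came where predicted. I'll open slightly, using the fingers as side guides.

>>> jog_arm --pt "0.66 0 0 0 0" --pt "0.68 0 0 0 0" --pt "0.69 0 0 0 0" --pt "0.69 0 0 0 0" --pt "0.69 0 0 0 0"

```text
time_s: 10.65
tcp_pos: [0.5463, 0.0536, 0.0841]
orientation: [3.142, -0.0, -2.844]
contact_force: [1.1, -0.2, -0.8]
grip_width: 0.685
grasp_force: 0.0
```

Run:
```python
from h import *
d=grab('wrist','w7'); t=grab('top','t7'); go([.5462,.0551,.105],3.4396)
a=cv2.resize(d['frame'][130:400,120:440],(640,540)); b=cv2.resize(t['frame'][200:290,240:300],(160,240))
b=np.vstack([b,np.zeros((300,160,3),np.uint8)]); cv2.imwrite('pics/w7c.png',np.hstack([a,b])[:,:,::-1])
```

```text
t 10.75 shift [-0.0003  0.0015 -0.0208] turn -0.02 tcp [0.5464 0.0536 0.0842] yaw -2.844
```

View pics/w7c.png

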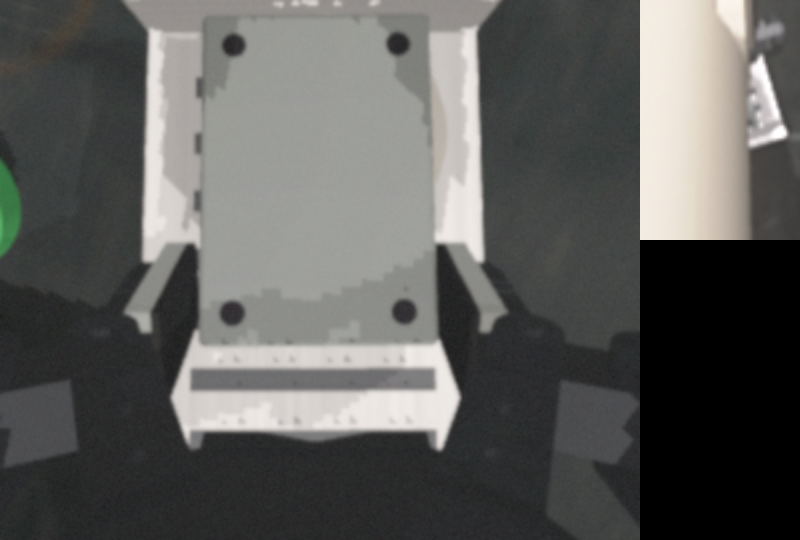

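The plate has tipped flat onto the bearing with its near edge by the lip (row 15), and the fingers flank it. Next I'll measure its offset and gap on the tilted plane.

```bash
cat >> h.py <<'E'
Y=.298;T=.38
UX=np.array([np.cos(T)*np.cos(Y),np.cos(T)*np.sin(Y),np.sin(T)]);UY=np.array([-np.sin(Y),np.cos(Y),0]);N=np.cross(UX,UY)
B=np.array([.5136,.0451,.0775])   # bearing_low top centre
ORG=B-31e-3*UX-16e-3*N           # deck x=0,z=0, at bearing's lateral middle
def deck(d,px,z): return ((onplane(d,px,n=N,p0=ORG+z*N)-ORG)@np.c_[UX,UY,N]*1000).round(1)
E
python3 - <<'E'
from h import *
d=load('w7'); c=np.array([(205,15),(429,15),(437,340),(199,344)])/2+[120,130]
print(deck(d,c,.024))
g=cv2.cvtColor(d['frame'],cv2.COLOR_RGB2GRAY)
for v in (185,195,200,210): print(v,g[v,212:230],g[v,330:352])
print('lip',deck(d,np.array([(314,5),(314,12),(314,17)])/2+[120,130],.024), g[126:142,277])
for z,pts in ((.016,[(448,130)]),(0,[(196,143),(146,200),(481,200)])): print(z,deck(d,np.array(pts)/2+[120,130],z))
E
```

```text
[[  1.8 -29.6  24. ]
 [  1.9  25.9  24. ]
 [ 80.4  26.1  24. ]
 [ 81.3 -29.5  24. ]]
185 [169 167 169 170 168 167 168 167 155 133 142 153 155 156 156 155 157 156] [155 149 134 126 130 148 170 177 175 176 177 182 189 197 200 197 196 195
 195 194 196 199]
195 [168 169 169 169 166 165 160 158 150 142 147 154 156 156 156 155 156 155] [156 157 156 151 139 140 162 175 179 179 180 179 180 188 195 196 197 196
 195 194 196 200]
200 [168 167 168 168 157 127  93  87 106 134 148 153 156 153 155 155 155 156] [156 159 155 147 134 138 154 173 180 179 180 180 182 191 197 198 197 195
 195 193 196 199]
210 [168 169 171 171 168 169 170 162 151 143 150 156 157 156 156 157 155 156] [158 159 157 158 153 148 155 175 180 180 182 190 197 201 200 199 197 196
 195 195 194 197]
lip [[-0.7 -2.6 24. ]
 [ 1.1 -2.6 24. ]
 [ 2.4 -2.6 24. ]] [145 145 146 163 199 211 191 159 146 144 143 134 137 147 153 154]
0.016 [[29.4 31.7 16. ]]
0 [[ 30.5 -36.    0. ]
 [ 46.6 -49.7  -0. ]
 [ 46.6  44.   -0. ]]
```

The plate sits about 2 mm off laterally and about 2 mm short of the lip. I'll regrip, nudge it over, and slide it down to the lip.

>>> jog_arm --pt "0.69 0 0 -0.001 0" --pt "0.6 0 0 -0.001 0" --pt "0.55 0 0 -0.001 0" --pt "0.5 0 0 -0.001 0" --pt "0.5 0 0.001 -0.0015 0" --pt "0.5 0 0.002 -0.0015 0" --pt "0.5 0 0.002 -0.0015 0"

```text
time_s: 11.45
tcp_pos: [0.546, 0.055, 0.0859]
orientation: [-3.141, 0.0, -2.844]
contact_force: [0.1, -2.1, 2.9]
grip_width: 0.632
grasp_force: 63.1
```

>>> jog_arm --pt "0.5 0.0005 0 0.0002 0" --pt "0.5 0.001 0 0.0004 0" --pt "0.5 0.001 0 0.0004 0"

```text
time_s: 11.75
tcp_pos: [0.5455, 0.0553, 0.0857]
orientation: [-3.141, 0.001, -2.844]
contact_force: [0.8, -1.2, 3.4]
grip_width: 0.637
grasp_force: 63.2
```

Run:
```python
from h import *
s=ctrl.observe();P=s['tcp_pos']-B; print(P@UY,s['contact_force'],s['grip_width'],s['grasp_force']); d=grab('wrist','w8')
g=cv2.cvtColor(d['frame'],cv2.COLOR_RGB2GRAY)
print(g[185,215:230],g[185,328:345])
for u in (240,277,315): print(u,g[124:146,u])
```

```text
0.00038381145629571255 [ 0.7874587  -1.15358219  3.36203444] 0.6372534822278705 63.17989468574524
[169 171 169 170 167 158 135 132 149 154 156 154 154 156 156] [132 131 132 128 127 128 141 161 175 184 192 198 200 198 197 196 196]
240 [146 145 145 145 144 146 145 148 149 146 147 148 141 132 134 138 143 149
 151 149 146 124]
277 [142 144 144 145 152 171 204 216 197 160 146 142 138 142 150 156 156 155
 158 155 153 154]
315 [145 144 145 146 147 148 145 144 144 143 144 142 131 124 125 127 127 126
 129 127 126 118]
```

>>> jog_arm --pt "0.5 0.0005 0 0.0002 0" --pt "0.5 0.001 0 0.0004 0" --pt "0.5 0.001 0 0.0004 0"

```text
time_s: 12.1
tcp_pos: [0.5444, 0.0554, 0.0853]
orientation: [3.141, 0.001, -2.844]
contact_force: [1.4, -0.7, 3.9]
grip_width: 0.64
grasp_force: 63.3
```

>>> jog_arm --pt "0.5 0.0005 0 0.0002 0" --pt "0.5 0.001 0 0.0004 0" --pt "0.5 0.001 0 0.0004 0"

```text
time_s: 12.4
tcp_pos: [0.5435, 0.0554, 0.085]
orientation: [3.141, 0.002, -2.844]
contact_force: [0.8, -0.4, 5.8]
grip_width: 0.632
grasp_force: 63.3
```

>>> jog_arm --pt "0.5 0.0005 0 0 0" --pt "0.5 0.001 0 0.0002 0" --pt "0.5 0.001 0 0.0002 0"

```text
time_s: 12.7
tcp_pos: [0.5433, 0.0554, 0.0849]
orientation: [3.141, 0.003, -2.843]
contact_force: [3.5, 2.1, 5.7]
grip_width: 0.636
grasp_force: 63.3
```

>>> jog_arm --pt "0.5 0.0005 0 0 0" --pt "0.5 0.001 0 0.0002 0" --pt "0.5 0.001 0 0.0002 0"

```text
time_s: 13.0
tcp_pos: [0.5433, 0.0554, 0.0849]
orientation: [3.141, 0.005, -2.843]
contact_force: [6.2, 1.8, 3.0]
grip_width: 0.639
grasp_force: 63.1
```

Run:
```python
from h import *
d=grab('wrist','w9')
g=cv2.cvtColor(d['frame'],cv2.COLOR_RGB2GRAY)
for u in (240,277,315): print(u,g[124:150,u])
for z in (.024,.04): print(z,deck(d,[(277,v) for v in (128,132,136)],z))
```

```text
240 [150 148 148 147 147 148 145 145 147 157 176 185 172 148 147 152 151 149
 155 154 149 131  90  60  49  49]
277 [148 147 148 146 145 143 146 158 192 218 226 222 195 160 155 155 155 157
 157 156 155 159 157 156 156 155]
315 [147 146 145 145 147 148 148 145 147 147 145 143 132 123 125 128 129 128
 128 128 127 119  95  63  45  41]
0.024 [[-5.5 -0.1 24. ]
 [-3.4 -0.1 24. ]
 [-1.3 -0.1 24. ]]
0.04 [[ 0.8 -0.1 40. ]
 [ 2.6 -0.1 40. ]
 [ 4.5 -0.1 40. ]]
```

The plate now touches the lip, with 6 N and motion stopped. Release, back off, and check.

>>> jog_arm --pt "0.66 -0.0005 0 0 0" --pt "0.69 -0.0005 0 0 0" --pt "0.72 -0.0005 0 0 0" --pt "0.72 -0.0005 0 0 0" --pt "0.75 0 0 -0.03 0" --pt "0.75 0 0 -0.06 0" --pt "0.75 0.01 0 -0.09 0" --pt "0.75 0.02 0 -0.09 0"

```text
time_s: 13.85
tcp_pos: [0.5243, 0.0482, 0.1779]
orientation: [-3.141, 0.007, -2.844]
contact_force: [0.9, -0.7, 0.2]
grip_width: 0.745
grasp_force: 0.0
```

Run:
```python
from h import *
d=grab('wrist','w10'); print(ctrl.observe()['tcp_pos'])
g=cv2.cvtColor(d['frame'],cv2.COLOR_RGB2GRAY).astype(float)
Q=proj(d,np.array([ORG+x*UX+y*UY+.024*N for x,y in ((.0,-.028),(0,.028),(.08,.028),(.08,-.028),(.03,0))])).round(1); print(Q)
for x in (.02,.04,.06):
    for y,n in ((-.028,'L'),(.028,'R')):
        u,v=proj(d,ORG+x*UX+y*UY+.024*N)[0].round().astype(int); print(x,n,u,v,g[v,u-16:u+17].astype(int))
u,v=proj(d,ORG+.024*N)[0].round().astype(int); print('lipline',u,v,g[v-22:v+14,u].astype(int))
u,v=proj(d,ORG+.08*UX+.024*N)[0].round().astype(int); print('up',u,v,g[v-14:v+14,u].astype(int))
```

```text
[0.52084398 0.04734194 0.17558755]
[[244.6 159.1]
 [313.2 159. ]
 [314.4 258. ]
 [243.6 258.1]
 [278.9 195.4]]
0.02 L 244 183 [255 251 241 237 234 234 232 232 232 219 184 143 132 132 131 131 133 150
 172 178 178 179 179 179 180 181 180 181 179 180 180 179 180]
0.02 R 313 183 [180 181 180 181 180 182 183 182 181 181 182 180 180 182 181 182 202 234
 253 255 255 255 254 253 252 253 255 255 255 252 235 181 100]
0.04 L 244 208 [255 253 242 237 236 235 234 234 234 235 234 234 234 234 235 234 221 188
 178 181 180 180 181 181 181 181 182 180 181 181 182 182 180]
0.04 R 314 208 [184 183 182 181 183 181 180 183 181 182 183 181 182 181 183 193 226 251
 255 255 255 255 255 253 253 255 255 255 255 254 237 166  85]
0.06 L 244 233 [255 255 252 242 239 237 235 235 232 214 190 181 182 182 185 177 170 172
 180 182 182 183 182 183 180 182 182 183 182 183 183 183 183]
0.06 R 314 233 [183 184 182 183 184 184 184 186 185 186 185 185 185 185 185 189 220 252
 255 255 255 255 255 255 255 255 255 255 255 255 240 184 111]
lipline 279 159 [ 56  54  57  56  59  78 151 212 241 250 253 255 255 255 255 253 250 250
 249 242 216 187 177 178 179 179 182 180 179 180 180 178 180 180 179 179]
up 279 258 [185 184 185 186 185 185 184 186 184 184 185 183 172 180 223 249 255 255
 255 255 255 255 255 255 254 244 212 170]
```

Run:
```python
from h import *
for n in ('w4','w10'):
    d=load(n); f=d['frame'].astype(int)
    for y in (-.031,.031):
        u,v=proj(d,ORG+.0305*UX+y*UY+.016*N)[0]; print(n,y,u.round(1),v.round(1)); vi=int(round(v));ui=int(round(u))
        print((f[vi-1:vi+2,ui-9:ui+10].mean(0)).round().astype(int)[:,[0,2]].T)
```

```text
w4 -0.031 243.7 282.2
[[255 255 255 249 243 230 189 167 184 220 246 250 241 234 253 255 255 255
  255]
 [255 255 251 241 237 224 185 163 177 207 231 234 224 204 202 213 217 216
  211]]
w4 0.031 300.2 281.2
[[255 255 255 255 228 213 239 250 254 255 255 255 255 255 255 255 255 255
  255]
 [199 206 205 195 173 188 224 235 239 249 255 255 255 255 255 255 255 255
  255]]
w10 -0.031 241.7 197.5
[[237 236 237 236 225 199 178 175 179 197 216 208 178 176 180 181 180 181
  180]
 [230 228 229 228 218 193 174 171 173 186 201 193 171 173 177 177 177 178
  177]]
w10 0.031 316.1 197.4
[[182 182 181 181 183 181 188 214 237 250 255 255 255 255 255 255 255 255
  255]
 [179 179 178 178 179 177 181 201 222 237 251 254 252 250 249 249 252 255
  254]]
```

Lower bearing unmoved, and the plate is centred and at the lip. Now to the small bearing.

>>> jog_arm --pt "1 0.015 -0.025 0 0" --pt "1 0.04 -0.065 0 0" --pt "1 0.065 -0.105 0 0" --pt "1 0.09 -0.145 0 0" --pt "1 0.115 -0.185 0 0" --pt "1 0.14 -0.225 0 0" --pt "1 0.165 -0.255 0 0" --pt "1 0.179 -0.2715 0 0"

```text
time_s: 14.7
tcp_pos: [0.4272, -0.267, 0.1729]
orientation: [3.141, -0.003, -2.849]
contact_force: [-0.0, 0.4, 0.6]
grip_width: 0.996
grasp_force: 0.0
```

>>> jog_arm --pt "0.8 0 0 0 0" --pt "0.8 0 0 0 0" --pt "0.8 0 0 0 0"

```text
time_s: 15.0
tcp_pos: [0.4307, -0.2621, 0.1734]
orientation: [3.14, -0.001, -2.842]
contact_force: [0.2, 0.2, -0.1]
grip_width: 0.803
grasp_force: 0.0
```

Run:
```python
from h import *
d=grab('wrist','w11'); c=proj(d,[.465,-.259,.013])[0]; print(c,ctrl.observe()['tcp_pos'])
O=[]
for n,cc,r in (('w11',c,30),('top0',(388,261),12),('scene0',(343,316),15)):
    q=load(n)
    k,e=ring(q,tuple(int(round(x)) for x in cc),r,40); print(n,k,np.round(e,1) if 0 else e,onplane(q,e[0],.013)); O.append((q,e[0]))
print(tri(O),tri(O[:2]))
g=cv2.cvtColor(d['frame'],cv2.COLOR_RGB2GRAY); k=cv2.connectedComponents((g>140).astype(np.uint8))[1]
e=O[0][1]; 
m=(g>140).astype(np.uint8); w=np.zeros_like(m); cv2.circle(w,tuple(int(x) for x in e),60,1,-1); cs=rect(m&w); el=cv2.fitEllipse(cv2.convexHull(cs)); print(el, onplane(d,el[0],.014))
```

```text
[271.47163874 226.98780883] [ 0.43087213 -0.26208469  0.17353845]
w11 225 ((275.4732360839844, 228.66659545898438), (31.017993927001953, 34.8702507019043), 40.07798385620117) [[ 0.46555023 -0.25436491  0.013     ]]
top0 87 ((387.130615234375, 260.3225402832031), (14.884021759033203, 16.26889419555664), 150.75794982910156) [[ 0.46644232 -0.25468074  0.013     ]]
scene0 258 ((341.2270812988281, 315.0065612792969), (20.027244567871094, 22.753252029418945), 92.66722106933594) [[ 0.46380661 -0.25456463  0.013     ]]
(array([ 0.46586548, -0.25431723,  0.01140238]), [np.float64(0.00022448841140382985), np.float64(0.0009750465324671059), np.float64(0.0010658658381158656)]) (array([ 0.46614489, -0.25456116,  0.01228045]), [np.float64(0.00043619318661969157), np.float64(0.0004361931866195655)])
((273.6301574707031, 227.16966247558594), (45.010562896728516, 46.0986328125), 35.57746505737305) [[ 0.46419054 -0.2568273   0.014     ]]
```

Small bearing: centre (0.464, −0.257), outline 45–46 px against 46.4 expected for 47 mm, and height about 12 mm. All consistent.

Run:
```python
from h import *
go([.4645,-.257,.05],3.4396)
h=np.array([np.cos(Y),np.sin(Y),0]); p=ORG+.0475*UX+.024*N; print('contact',p,'tcp',p-.0235*h)
```

```text
t 15.05 shift [-0.0337 -0.0053  0.1235] turn 0.14 tcp [ 0.4309 -0.2621  0.1735] yaw -2.8412
contact [0.52541104 0.04872772 0.0910495 ] tcp [0.50294679 0.04182791 0.0910495 ]
```

>>> jog_arm --pt "0.75 -0.015 -0.002 0.02 0" --pt "0.75 -0.034 -0.005 0.06 0" --pt "0.75 -0.034 -0.005 0.1 0" --pt "0.75 -0.034 -0.005 0.123 0" --pt "0.75 -0.034 -0.005 0.123 0" --pt "0.75 -0.034 -0.005 0.123 0"

```text
time_s: 15.65
tcp_pos: [0.4649, -0.258, 0.0514]
orientation: [3.141, -0.0, -2.843]
contact_force: [0.6, -0.7, 0.2]
grip_width: 0.747
grasp_force: 0.0
```

Run:
```python
from h import *
d=grab('wrist','w12'); g=cv2.cvtColor(d['frame'],cv2.COLOR_RGB2GRAY); c=proj(d,[.4645,-.257,.014])[0]
m=(g>130).astype(np.uint8); w=np.zeros_like(m); cv2.circle(w,tuple(int(x) for x in c),55,1,-1); el=cv2.fitEllipse(cv2.convexHull(rect(m&w)));p=onplane(d,el[0],.014)[0]; print(c,el,p)
go([p[0],p[1],.0035],3.4396)
```

```text
[280.62359883 238.28419271] ((280.60906982421875, 238.279541015625), (73.55122375488281, 78.5118179321289), 25.418733596801758) [ 0.46449971 -0.25700984  0.014     ]
t 15.7 shift [0.0006 0.0019 0.0488] turn 0.03 tcp [ 0.4656 -0.2586  0.0523] yaw -2.843
```

Confirmed to sub-millimetre. Descend and grip.

>>> jog_arm --pt "0.75 0.0005 0.001 0.02 0" --pt "0.75 0.0005 0.001 0.04 0" --pt "0.75 0.0005 0.001 0.048 0" --pt "0.65 0.0005 0.001 0.048 0" --pt "0.55 0.0005 0.001 0.048 0" --pt "0.4 0.0005 0.001 0.048 0" --pt "0.4 0.0005 0.001 0.048 0" --pt "0.4 0.0005 0.001 0.048 0"

```text
time_s: 16.5
tcp_pos: [0.4645, -0.2581, 0.005]
orientation: [-3.141, 0.002, -2.844]
contact_force: [-1.4, 0.8, 5.7]
grip_width: 0.507
grasp_force: 60.1
```

>>> jog_arm --pt "0.35 0 0 0 0" --pt "0.35 0 0 -0.02 0" --pt "0.35 0 0 -0.06 0" --pt "0.35 0 0 -0.1 0" --pt "0.35 0 0 -0.14 0" --pt "0.35 0 0 -0.18 0" --pt "0.35 0 0 -0.18 0"

```text
time_s: 17.2
tcp_pos: [0.4674, -0.2604, 0.19]
orientation: [-3.134, 0.011, -2.845]
contact_force: [-0.6, -0.0, -0.4]
grip_width: 0.504
grasp_force: 61.5
```

Run:
```python
from h import *
go([.5029,.0419,.15],3.4396)
```

```text
t 17.2 shift [-0.122   0.279   0.0392] turn -0.05 tcp [ 0.4674 -0.2604  0.19  ] yaw -2.8445
```

>>> jog_arm --pt "0.35 -0.015 0.035 0 0" --pt "0.35 -0.033 0.075 0 0" --pt "0.35 -0.05 0.115 0 0" --pt "0.35 -0.068 0.155 0 0" --pt "0.35 -0.085 0.195 0 0" --pt "0.35 -0.103 0.235 0 0" --pt "0.35 -0.117 0.267 0 0" --pt "0.35 -0.122 0.279 0 0"

```text
time_s: 18.0
tcp_pos: [0.4984, 0.0492, 0.1833]
orientation: [3.14, 0.001, -2.838]
contact_force: [-0.4, -0.4, -0.6]
grip_width: 0.508
grasp_force: 61.5
```

>>> jog_arm --pt "0.35 0 0 0.02 0" --pt "0.35 0 0 0.04 0" --pt "0.35 0 0 0.06 0" --pt "0.35 0 0 0.06 0" --pt "0.35 0 0 0.06 0"

```text
time_s: 18.5
tcp_pos: [0.4984, 0.0438, 0.1234]
orientation: [-3.141, -0.0, -2.845]
contact_force: [-0.4, -0.6, -0.7]
grip_width: 0.505
grasp_force: 61.5
```

Run:
```python
from h import *
s=ctrl.observe(); d=grab('wrist','w13'); z=s['tcp_pos'][2]-.005+.014; print(s['tcp_pos'],s['grip_width'])
g=cv2.cvtColor(d['frame'],cv2.COLOR_RGB2HSV)
h=cv2.cvtColor(d['frame'],cv2.COLOR_RGB2GRAY)
c=proj(d,[s['tcp_pos'][0],s['tcp_pos'][1],z])[0]; print(c); k,e=ring(d,tuple(int(x) for x in c),45,40); p=onplane(d,e[0],z)[0]; print(k,e,p,p-s['tcp_pos'])
go([.5029,.0419,.1],3.4396)
# plate edges again
for x in (.05,.065,.075):
    for y in (-.028,.028):
        u,v=proj(d,ORG+x*UX+y*UY+.024*N)[0].round().astype(int); print(x,y,u,v,h[v,u-8:u+9])
```

```text
[0.49837845 0.04377231 0.12341751] 0.5053884801444132
[279.39990025 272.14109588]
1752 ((277.23553466796875, 272.5072021484375), (69.01032257080078, 78.0149154663086), 88.96192169189453) [0.49887924 0.04281192 0.13241751] [ 0.00050079 -0.0009604   0.009     ]
t 18.55 shift [-0.003  -0.0032  0.0241] turn -0.08 tcp [0.499  0.0441 0.124 ] yaw -2.845
0.05 -0.028 231 285 [ 53  52  53  51  51  48  50  45  48  63 123 191 229 237 233 221 194]
0.05 0.028 317 284 [244 241 230 197 169 156 169 201 226 235 233 214 155  81  48  48  50]
0.065 -0.028 231 308 [ 53  45  45  47  42  69 126 171 179 166 163 166 166 166 164 166 165]
0.065 0.028 318 308 [184 185 184 184 185 185 184 200 233 255 255 255 255 255 245 199 114]
0.075 -0.028 230 324 [ 87  83  66  93 136 153 157 154 152 155 170 181 184 183 183 184 183]
0.075 0.028 318 324 [184 185 185 183 184 184 184 193 227 253 255 255 255 255 255 255 255]
```

>>> jog_arm --pt "0.35 -0.003 -0.0025 0.01 0" --pt "0.35 -0.003 -0.0025 0.022 0" --pt "0.35 -0.003 -0.0025 0.024 0" --pt "0.35 -0.003 -0.0025 0.024 0"

```text
time_s: 18.95
tcp_pos: [0.5014, 0.043, 0.0984]
orientation: [3.141, -0.002, -2.844]
contact_force: [0.3, 0.6, -1.0]
grip_width: 0.507
grasp_force: 61.5
```

>>> jog_arm --pt "0.35 0 0 0.001 0" --pt "0.35 0 0 0.002 0" --pt "0.35 0 0 0.003 0" --pt "0.35 0 0 0.003 0"

```text
time_s: 19.35
tcp_pos: [0.5021, 0.0431, 0.0967]
orientation: [3.141, 0.0, -2.844]
contact_force: [-2.7, -1.0, 5.4]
grip_width: 0.507
grasp_force: 62.0
```

Run:
```python
from h import *
s=ctrl.observe(); print((s['tcp_pos']-B)@UY,(s['tcp_pos']-B)@[np.cos(Y),np.sin(Y),0]); d=grab('wrist','w14'); z=s['tcp_pos'][2]-.005+.0135
c=proj(d,[s['tcp_pos'][0],s['tcp_pos'][1],z])[0]; k,e=ring(d,tuple(int(x) for x in c),45,40); p=onplane(d,e[0],z)[0]; print(k,e,(p-B)@UY,(p-s['tcp_pos']))
```

```text
0.0014844374286286115 -0.01154498153717613
1851 ((277.14208984375, 272.45611572265625), (70.58916473388672, 78.2077865600586), 88.44328308105469) 0.00039129930210516197 [ 0.00070752 -0.00092623  0.0085    ]
```

Contact where predicted. Release with a small opening.

>>> jog_arm --pt "0.35 0 -0.0007 -0.0015 0" --pt "0.53 0 -0.0007 -0.0015 0" --pt "0.55 0 -0.0007 -0.0015 0" --pt "0.56 0 -0.0007 -0.0015 0" --pt "0.56 0 -0.0007 -0.0015 0" --pt "0.56 0 -0.0007 -0.0015 0"

```text
time_s: 20.0
tcp_pos: [0.5023, 0.0425, 0.0977]
orientation: [3.142, 0.0, -2.844]
contact_force: [0.6, -0.2, -0.4]
grip_width: 0.558
grasp_force: 0.0
```

Run:
```python
from h import *
s=ctrl.observe(); print(s['tcp_pos'],s['grip_width'],s['grasp_force'],(s['tcp_pos']-B)@UY)
d=grab('wrist','w15')
c=proj(d,ORG+.0235*UX+.038*N)[0]; k,e=ring(d,tuple(int(x) for x in c),45,40); print(c,k,e,deck(d,[e[0]],.037))
```

```text
[0.50229586 0.04248745 0.09767849] 0.5582246395564653 0.0 0.0008215879940632696
[277.6829069  255.90093844] 2155 ((277.50537109375, 258.2298889160156), (73.8947525024414, 74.4371109008789), 176.81735229492188) [[24.8 -0.1 37. ]]
```

The small bearing lies flat (cage ring 74×74 px), centred at −0.1 mm across and about 2.5 mm short of the lip. I'll regrip and slide it down.

>>> jog_arm --pt "0.56 0 0 0.003 0" --pt "0.56 0 0 0.006 0" --pt "0.56 0 0 0.0065 0" --pt "0.56 0 0 0.0065 0"

```text
time_s: 20.45
tcp_pos: [0.5021, 0.0425, 0.0909]
orientation: [3.142, -0.0, -2.844]
contact_force: [0.1, -0.1, -0.2]
grip_width: 0.559
grasp_force: 0.0
```

>>> jog_arm --pt "0.5 0 0 0 0" --pt "0.45 0 0 0 0" --pt "0.45 0 0 0 0" --pt "0.45 0.0005 0 0.0002 0" --pt "0.45 0.001 0 0.0004 0" --pt "0.45 0.001 0 0.0004 0"

```text
time_s: 21.05
tcp_pos: [0.5021, 0.0425, 0.0917]
orientation: [3.141, 0.002, -2.844]
contact_force: [-1.1, 0.5, 6.1]
grip_width: 0.5
grasp_force: 60.1
```

>>> jog_arm --pt "0.45 0.0005 0 0.0002 0" --pt "0.45 0.001 0 0.0004 0" --pt "0.45 0.001 0 0.0004 0"

```text
time_s: 21.35
tcp_pos: [0.5021, 0.0425, 0.0917]
orientation: [3.141, 0.004, -2.844]
contact_force: [0.3, -0.1, 6.5]
grip_width: 0.5
grasp_force: 60.1
```

>>> jog_arm --pt "0.45 0 0 -0.001 0" --pt "0.45 0.0005 0 -0.0012 0" --pt "0.45 0.001 0 -0.0012 0" --pt "0.45 0.001 0 -0.0012 0"

```text
time_s: 21.75
tcp_pos: [0.4994, 0.0416, 0.0915]
orientation: [3.142, 0.0, -2.844]
contact_force: [0.6, -0.5, -1.2]
grip_width: 0.5
grasp_force: 60.8
```

>>> jog_arm --pt "0.45 0.0005 0 0.0002 0" --pt "0.45 0.001 0 0.0004 0" --pt "0.45 0.001 0 0.0004 0"

```text
time_s: 22.05
tcp_pos: [0.4992, 0.0416, 0.0915]
orientation: [-3.142, 0.002, -2.844]
contact_force: [2.1, -0.0, 0.9]
grip_width: 0.496
grasp_force: 60.9
```

Run:
```python
from h import *
d=grab('wrist','w16'); c=proj(d,ORG+.0235*UX+.038*N)[0]; k,e=ring(d,tuple(int(x) for x in c),45,40); print(k,e,deck(d,[e[0]],.037))
```

```text
2292 ((277.15185546875, 263.4187316894531), (76.68597412109375, 77.1738510131836), 3.332443952560425) [[22.  -0.3 37. ]]
```

>>> jog_arm --pt "0.45 0.0005 0 0 0" --pt "0.45 0.001 0 0 0" --pt "0.45 0.001 0 0.0003 0"

```text
time_s: 22.4
tcp_pos: [0.499, 0.0415, 0.0916]
orientation: [-3.141, 0.004, -2.844]
contact_force: [4.4, 2.4, 3.2]
grip_width: 0.498
grasp_force: 61.2
```

It's against the lip (about 5 N, no further motion). Release, withdraw, look.

>>> jog_arm --pt "0.51 0 0 0 0" --pt "0.54 0 0 0 0" --pt "0.56 0 0 0 0" --pt "0.6 0 0 0 0" --pt "0.6 0 0 -0.02 0" --pt "0.6 0 0 -0.05 0" --pt "0.6 0.02 0 -0.09 0" --pt "0.6 0.04 0 -0.1 0"

```text
time_s: 23.2
tcp_pos: [0.4603, 0.0289, 0.1939]
orientation: [-3.141, 0.004, -2.844]
contact_force: [0.8, -0.6, 0.6]
grip_width: 0.6
grasp_force: 0.0
```

>>> jog_arm --pt "0.6 0.02 0 0 0" --pt "0.6 0.02 0 0 0" --pt "0.6 0.02 0 0 0"

```text
time_s: 23.5
tcp_pos: [0.4395, 0.0233, 0.1905]
orientation: [3.141, -0.001, -2.844]
contact_force: [0.4, -0.6, 0.1]
grip_width: 0.598
grasp_force: 0.0
```

Run:
```python
from h import *
d=grab('wrist','w17'); c=proj(d,ORG+.0235*UX+.038*N)[0]; k,e=ring(d,tuple(int(x) for x in c),30,40); print(k,e,deck(d,[e[0]],.037),ctrl.observe()['tcp_pos'])
g=cv2.cvtColor(d['frame'],cv2.COLOR_RGB2GRAY)
for x in (.055,.07):
    for y in (-.028,.028):
        u,v=proj(d,ORG+x*UX+y*UY+.024*N)[0]; a=int(round(u));v=int(round(v)); print(x,y,u.round(1),v,g[v,a-5:a+6])
u,v=proj(d,ORG+.079*UX+.024*N)[0]; print('up',v,g[int(round(v))-6:int(round(v))+7,int(u)])
for y in (-.031,.031):
    u,v=proj(d,ORG+.03*UX+y*UY+.016*N)[0]; a=int(round(u));v=int(round(v)); print('low',y,u.round(1),v,d['frame'][v,a-7:a+8,2])
sc=load('w17'); s=grab('scene','s17')
a,b=int(c[1]),int(c[0]); A=cv2.resize(d['frame'][a-60:a+120,b-70:b+70],(420,540),interpolation=3); S=cv2.resize(s['frame'][165:255,215:275+30],(360,360),interpolation=3)
S=np.vstack([S,np.zeros((180,360,3),np.uint8)]); cv2.imwrite('pics/end.png',np.hstack([A,S])[:,:,::-1])
```

```text
700 ((277.1935729980469, 278.98883056640625), (43.814266204833984, 44.464866638183594), 10.72075080871582) [[21.9 -0.3 37. ]] [0.44008732 0.02352563 0.19051567]
0.055 -0.028 247.1 314 [184 175 176 175 176 178 181 189 191 192 191]
0.055 0.028 308.1 314 [193 193 193 191 199 231 255 255 255 255 255]
0.07 -0.028 247.0 331 [173 162 164 162 159 162 177 189 190 189 177]
0.07 0.028 308.2 331 [156 184 192 191 199 229 255 255 255 255 255]
up 341.07313958695465 [192 192 191 191 197 226 253 255 255 255 255 255 224]
low -0.031 245.1 285 [242 239 235 213 170 150 156 182 208 208 182 171 175 195 224]
low 0.031 310.0 285 [221 201 191 190 195 215 238 253 255 255 255 255 255 255 255]
```

View pics/end.png

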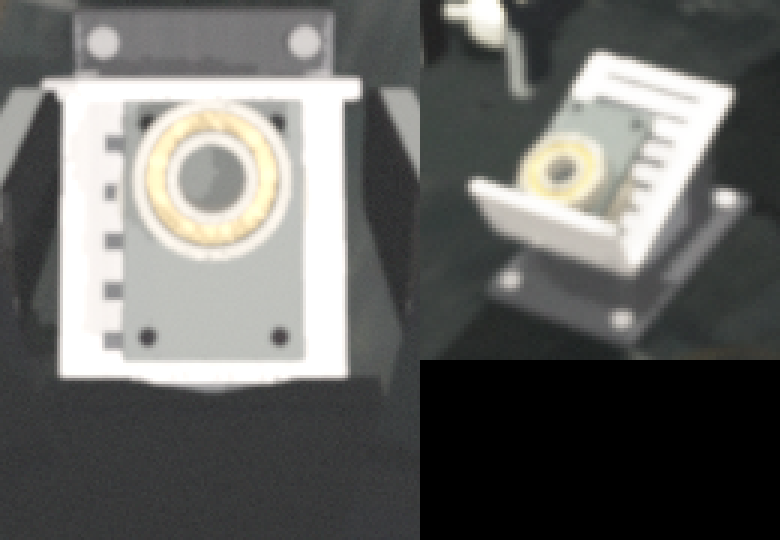

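The final view shows the plate flat and square at the lip, with the small bearing flat on it at (212,178), rim at the lip and centred. The lower bearing is unmoved and the robot is clear. Handing in.

```bash
python3 -c "
from bench import ctrl; print(ctrl.job_done())"
```

```text
the job is handed in; nothing more can be done
None
```

I laid the plate on the lower bearing and the small bearing on the plate, both against the lip and measured within about 0.5 mm of centre, and handed the job in at about 23.6 s; the lower bearing did not measurably shift, and the gauge and gear were not touched.

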